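# Ring the bell and point out the right derailleur hanger

## Robot

A 6-joint arm with a two-finger parallel gripper is mounted at the origin on the work surface. World frame = base frame: x ahead of the robot, y to its left, z up, the work surface at z = 0. Lengths are in mm, angles in rad, forces in N, time in s.
With the tool pointing down it reaches from about 350 to 775 mm from the base axis. Payload 7.3 kg.
Tool frame: the origin (TCP) lies between the finger pads, 19 mm behind the fingertips; this is the grasp point; z points along the fingers, y is the line along which they close (so a half turn about z gives the same grasp; the last joint's range is limited). The gripper opens to 92 mm and grips with 3 to 60 N. Pads are 19 mm wide; open, the fingers measure 130 mm over their backs; the gripper's body (75 mm by 190 mm) begins 47 mm behind the grasp point.
Start: joints at [1.089, 0.342, 1.524, -0, 1.275, -0.146], TCP at [172.986, 495.701, 245.541] pointing down, gripper open.
Joint ranges: [-2.53, 2.53], [-0.77, 2.02], [0.04, 2.7], [-1, 4.14], [0.28, 2.66], [-3.11, 3.11]. Speed limits (rad/s): [2.57, 2.57, 3.14, 3.14, 3.14, 3.14].

## Interface

Orientations are given as a rotation vector (axis times angle).
In Python, from station import arm, eoat, sensors, imaging gives the robot as it stands. Calls block until the motion is done:
- arm.reach(position, orientation): joint-space move of the TCP to a pose.
- arm.servo_line(position, frame=None, rate=150, guard=None): straight line of the TCP; frame=None keeps the orientation; rate is the mean speed in mm/s. With guard (N) it stops when the force on the tool has changed by that much, and returns True; else False.
- arm.movej(angles): joint-space move.
- eoat.set_gripper(opening): opening from 0.0 (shut) to 1.0 (fully open); the grip force is fixed at half the most; returns when the fingers have stopped.
- arm.wait(seconds).
- arm.inverse_kinematics(position, orientation): joint angles nearest the present ones, or None.
- sensors.observe(): the state.
- imaging.get_image(name): name is "scene" or "top" or "wrist"; returns a dict with "image" (420x560x3 uint8, red, green, blue), "range_z" (420x560 float32, mm along the optical axis (not along the pixel's ray), 0 where there is no reading), "mtx" (3x3 intrinsics, pixels), "distortion" ([k1, k2, p1, p2, k3] as OpenCV has them; the pictures are not rectified), "origin" and "attitude" of the camera in the world. Camera axes: x right, y up, looking along -z (the intrinsics and any distortion apply to the point x, -y, -z); pixel columns grow to the right and rows downward; lengths in mm; the calibration is good to about 2 mm. A picture is of the moment at which its call begins.
A pose or a line that the arm cannot do raises arm.MotionError and nothing moves.
- arm.job_done(): hands the job in; it is judged then, once.
The state is a dict: "time": time; "joint_pos": joint angles; "dq": joint speeds; "tau": joint torques, N m; "tcp_pos": TCP position; "tool_rot": TCP orientation; "contact_force": force on the tool from outside, world axes, zero at the start; "torque": the same for the moment, N m; "finger_gap": opening from 0.0 (shut) to 1.0 (fully open); "finger_force": force on a finger pad.
Only numpy, scipy, OpenCV 4.12 (cv2) and the standard library are available. Lean on these libraries where they do the work, as an engineer would, in place of code of your own. Each camera call takes 0.05 s, during which the arm holds its last target. There are 200 camera calls.

## Task

Call the mechanic by pressing the bell's spring lever well down with your fingertips, without forcing it, and letting it spring back; then show her which part to fit: point straight down at the round eye of the longer of the two steel derailleur hangers, fingertips about 2 cm above the middle of the eye and never touching the hanger. Stay there pointing for at least two seconds and finish still pointing. Pick nothing up, and leave everything else on the crate where it lies.

Things in the scene. Friction and masses are not known exactly. Their poses are not given: they have to be found in the camera images.
- bell: white plastic bicycle bell, dome 48 mm across, its top 71 mm above the crate, sitting on a 93 mm long stub of 22 mm handlebar in a low wooden saddle fixed to the crate. Origin: centre of the underside, under the dome's axis. +z up, the handlebar stub lies along y, the spring lever sticks out along +x from under the dome to 64 mm from the axis. It cannot move
- bell_lever (a joint): the bell's spring lever, in rad: 0 at rest (level), grows to 0.40 (the stop) as its end is pressed down; the bell rings above 0.28. It hinges about the bell's y axis 18 mm out from the dome's axis and 40 mm above the crate. It springs back by itself; at the pad it takes about 0.7 N to start and 3.5 N at the stop
- bell_pad (a point): middle of the top of the lever's 20 x 20 mm pad, 54 mm from the bell's axis and 43 mm above the crate at rest; full travel is about 14 mm straight down, with nothing beneath the pad. The dome's edge is 30 mm inwards
- long_hanger: the longer steel derailleur hanger, loose, lying flat: 96 mm long, 26 mm wide, 6 mm thick. Origin: underside, near mid length. +z up, +x towards its round eye end; the other end is a 26 mm wide square tab with two small bolt dots
- long_hanger_eye (a point): middle of the round eye (24 mm across with an 11 mm hole) of the longer hanger, level with its top face, 36 mm from the hanger's origin along +x and 6 mm above the crate
- short_hanger: the shorter steel derailleur hanger, loose, lying flat, of the same shape but 50 mm long. Origin: middle of the underside. +x towards its eye. Not to be pointed at or moved
- jar: clear jar of ball bearings with a dark twist cap, loose, 62 mm across, 70 mm high. Origin: centre of the underside. Leave alone
- tyre_lever: red aluminium tyre lever, loose, lying flat, 113 x 19 x 6 mm along its x. Origin: middle of the underside. Leave alone
- multitool: grey folded multitool, loose, 80 x 30 x 16 mm along its x. Origin: middle of the underside. Leave alone
- sprocket: dark steel toothed sprocket ring, loose, lying flat, 79 mm across, hole 38 mm, 5 mm thick. Origin: centre of the underside. Leave alone
- pad_box: small closed cardboard box, loose, 62 x 45 x 26 mm. Origin: centre of the underside. Leave alone

How it is judged:
By the outcome, as a careful person would: the job done as asked, in the order asked, and still so for the second after the job is handed in, with the robot touching nothing.
It also fails if it takes over 40 s, if anything falls off the work surface, if the arm or the gripper's body presses on something with over 40 N, if the wrist force passes 120 N, or if a joint passes its speed limit or range.

## Working session

There is one attempt and no reset: what is moved stays moved. The work goes in short steps, each a Python script; the robot and the scene stay as the last script left them, time stands still between calls to the robot, and variables do not carry over. Pictures are saved under pics/ and viewed, at most 10 in all, crops included, and the job is handed in when it is done.

```bash
mkdir -p pics
cat > h.py <<'E'
import numpy as np, cv2
from station import arm, eoat, sensors, imaging
def rays(d,px):
    p=cv2.undistortPoints(np.array(px,float).reshape(-1,1,2),np.array(d["mtx"],float),np.array(d["distortion"],float))[:,0]
    return np.c_[p[:,0],-p[:,1],-np.ones(len(p))]
def rot(d):
    a=np.array(d["attitude"],float)
    return a if a.shape==(3,3) else cv2.Rodrigues(a)[0]
def at_z(d,px,z):   # pixels -> world on the plane of height z
    r=rays(d,px)@rot(d).T; o=np.array(d["origin"],float)
    return o+r*((z-o[2])/r[:,2])[:,None]
def at_depth(d,px):
    r=rays(d,px); k=np.array([np.median(d["range_z"][int(v)-1:int(v)+2,int(u)-1:int(u)+2]) for u,v in px])
    return np.array(d["origin"],float)+(r*k[:,None])@rot(d).T
def save(d,n): cv2.imwrite("pics/"+n,d["image"][...,::-1])
E
python3 - <<'E'
from h import *
import pickle
for n in("top","scene"):
    d=imaging.get_image(n); save(d,n+".png"); pickle.dump(d,open(n+".pkl","wb"))
    print(n,d["origin"],d["attitude"],d["distortion"])
s=sensors.observe(); print(s["time"],s["tcp_pos"],s["tool_rot"],s["finger_gap"])
E
```

```text
top [ 513.78160659   16.65651095 1039.39052658] [ 0.02288609 -0.05258469 -1.57054398] [0.04511029 0.         0.         0.         0.        ]
scene [957.23914474 339.78175334 657.86066933] [0.37034673 0.80464607 2.11040194] [-0.00363582  0.          0.          0.          0.        ]
0.1 [172.79409386 495.39191083 244.91907952] [-5.24883988e-01 -3.09699228e+00  2.05054980e-03] 0.9974293976015634
```

View pics/top.png

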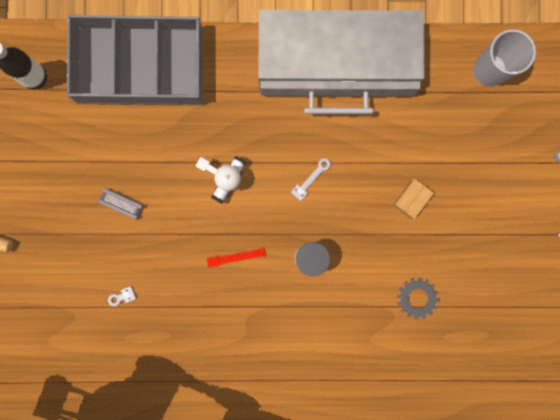

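View pics/scene.png

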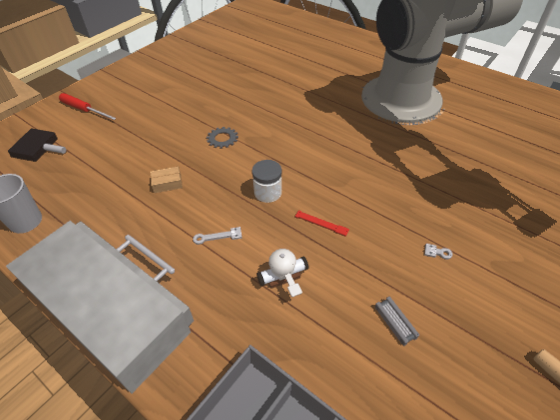

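The top view shows the bell dome near (228,178), its lever pad near (203,164) and the long hanger's eye near (324,164), with its tab at (299,193). The short hanger is at (122,297). The scene view agrees, with the lever pad at (294,289) and the hanger eye at (199,239).

Run:
```python
from h import *
import pickle
t=pickle.load(open("top.pkl","rb")); s=pickle.load(open("scene.pkl","rb"))
f=lambda n,a:print(n,np.round(a,1).tolist())
f("eye top",at_z(t,[(324,164)],6)); f("tab top",at_z(t,[(299,193)],6)); f("eye scene",at_z(s,[(199,239)],6)); f("tab scene",at_z(s,[(237,233)],6))
f("pad top",at_z(t,[(203,164)],43)); f("pad scene",at_z(s,[(294,289)],43)); f("dome top",at_z(t,[(228,178)],71));f("bar ends",at_z(t,[(218,196),(239,162)],35))
f("depth pts",at_depth(t,[(203,164),(228,178),(312,179),(260,220)])); f("depth scene",at_depth(s,[(294,289),(283,257)]))
a=cv2.resize(t["image"][140:215,180:345],None,fx=4.8,fy=4.8,interpolation=cv2.INTER_CUBIC); cv2.imwrite("pics/crop.png",a[...,::-1])
```

```text
eye top [[674.3, -98.5, 6.0]]
tab top [[617.9, -49.9, 6.0]]
eye scene [[675.6, -93.5, 6.0]]
tab scene [[619.1, -43.7, 6.0]]
pad top [[668.0, 130.8, 43.0]]
pad scene [[669.0, 133.8, 43.0]]
dome top [[638.4, 82.5, 71.0]]
bar ends [[609.2, 103.5, 35.0], [673.2, 64.5, 35.0]]
depth pts [[667.9, 130.8, 43.1], [638.7, 82.7, 68.5], [645.1, -75.1, 5.9], [566.1, 25.3, -0.8]]
depth scene [[668.5, 133.4, 41.9], [642.9, 90.7, 69.0]]
```

View pics/crop.png

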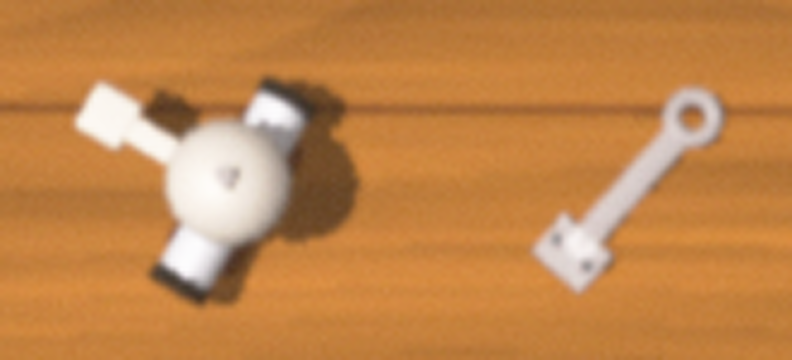

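The crop shows the pad centre at crop (108,115) and the eye's hole at (692,115), matching my pixel estimates. Next I shut the gripper, align it across the lever above the pad, and check with the wrist camera.

```bash
cat >> h.py <<'E'
def down(yaw,ref=None):  # tool z down, tool y along heading yaw (mod pi), the half turn with least travel of the last joint
    y=np.array([np.cos(yaw),np.sin(yaw),0]); z=np.array([0,0,-1.]); x=np.cross(y,z)
    return cv2.Rodrigues(np.c_[x,y,z])[0].ravel()
def best(pos,yaw):
    c=[(abs(q[5]),o) for o in (down(yaw),down(yaw+np.pi)) if (q:=arm.inverse_kinematics(pos,o)) is not None]
    return min(c,key=lambda k:k[0])[1]
E
python3 - <<'E'
from h import *
import pickle
eoat.set_gripper(0.0)
u=np.arctan2(131.5-82.6,668.3-638.5); print("u",u)
p=[668.3,132,200]; o=best(p,u+np.pi/2); print(arm.inverse_kinematics(p,o))
arm.reach(p,o); arm.wait(.3)
d=imaging.get_image("wrist"); save(d,"w1.png"); pickle.dump(d,open("w1.pkl","wb"))
s=sensors.observe(); print(s["time"],s["tcp_pos"],s["tool_rot"],o,s["contact_force"],s["finger_gap"],d["origin"])
E
```

```text
u 1.023488645560482
[ 8.26164328e-02  6.69154578e-01  1.10072447e+00 -8.88178420e-16
  1.37171361e+00  6.29924114e-01]
4.0917 [668.20384915 132.36622428 200.07822567] [2.73866534e+00 1.53920402e+00 1.46321502e-04] [2.73912838 1.53843431 0.        ] [-0.04350528  0.78084408 -0.59282633] 0.0022890625243878484 [702.11650642 188.92829149 338.51044205]
```

View pics/w1.png

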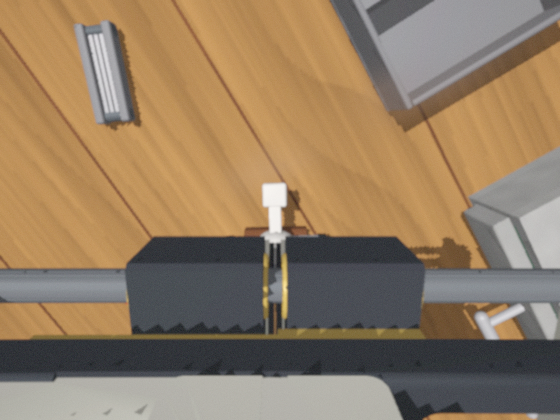

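The wrist view shows the pad at (275,195) with its lever pointing straight up the picture. The tool is aligned with it, and the finger bodies hide the dome.

Run:
```python
from h import *
import pickle
w=pickle.load(open("w1.pkl","rb"))
print(at_z(w,[(275,195),(275,225),(264,195),(287,195)],43).round(1).tolist(), at_depth(w,[(275,195)]).round(1))
n=[]
for i in range(10): arm.wait(.02); n.append(sensors.observe()["contact_force"])
print(np.mean(n,0),np.std(n,0))
```

```text
[[669.4, 134.5, 43.0], [655.9, 112.4, 43.0], [661.6, 139.3, 43.0], [677.9, 129.4, 43.0]] [[669.3 134.4  42.2]]
[ 0.15723896  0.1103244  -0.08474195] [0.57150608 0.37361788 0.46342573]
```

Run:
```python
from h import *
P=np.array([670.6,135.7])
def F():
    return np.mean([ (arm.wait(.01),sensors.observe()["contact_force"])[1] for _ in range(25)],0)
arm.servo_line([*P,75],rate=120); b=F(); print("base",b.round(2))
for tip in (43,38,36,35,34,33):
    arm.servo_line([*P,tip+19],rate=30); f=F()-b; s=sensors.observe(); print(tip,(s["tcp_pos"]-[*P,19]).round(2),f.round(2),round(s["time"],2))
    if f[2]>4.2: break
save(imaging.get_image("scene"),"press.png")
im=cv2.imread("pics/press.png")[210:330,210:370]; cv2.imwrite("pics/pressc.png",cv2.resize(im,None,fx=4.8,fy=4.8,interpolation=cv2.INTER_CUBIC))
```

```text
base [ 0.18 -0.    0.02]
43 [ 5.000e-02 -2.000e-02  4.318e+01] [-0.54 -0.21  0.62] 6.45
38 [ 0.3   0.05 38.26] [0.96 0.34 2.03] 6.97
36 [ 0.16  0.   36.13] [1.36 0.05 2.69] 7.43
35 [ 0.1  -0.08 35.09] [ 1.45 -0.73  3.14] 7.89
34 [-0.   -0.05 34.01] [ 1.22 -1.27  3.55] 8.35
33 [-4.000e-02  1.000e-02  3.299e+01] [ 0.81 -1.25  4.03] 8.81
```

View pics/pressc.png

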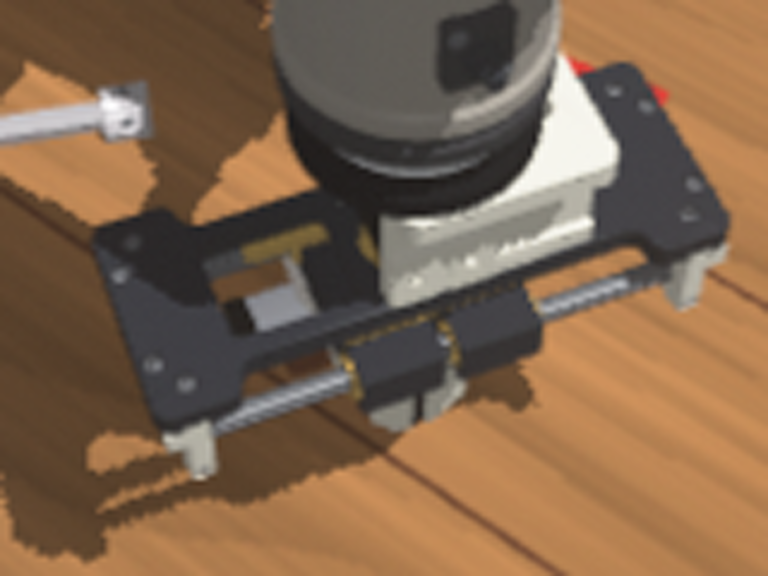

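Force rose smoothly from 2.0 to 4.0 N with no jump at a stop. With the finger edge about 29 mm from the hinge, that puts the lever at roughly 0.34 rad, well down and short of the stop. The picture shows the shut fingers over the pad at crop (415,400), with the gripper body well clear. Next I release and look at the eye from close by.

Run:
```python
from h import *
import pickle
P=[670.6,135.7]
arm.servo_line([*P,70],rate=60); arm.servo_line([*P,200],rate=150)
t=pickle.load(open("top.pkl","rb")); print("handle",at_z(t,[(305,112),(372,114)],60).round(0).tolist())
p=[675,-96,160]; o=best(p,np.pi/2); print(arm.inverse_kinematics(p,o).round(2))
arm.reach(p,o); arm.wait(.3)
d=imaging.get_image("wrist"); save(d,"w2.png"); pickle.dump(d,open("w2.pkl","wb"))
d=imaging.get_image("scene"); save(d,"s2.png"); pickle.dump(d,open("s2.pkl","wb")); print("pad",at_depth(d,[(294,289)]).round(1))
s=sensors.observe(); print(s["time"],s["tcp_pos"])
```

```text
handle [[762.0, -58.0, 60.0], [758.0, -181.0, 60.0]]
[-0.25  0.7   1.15 -0.    1.29  1.32]
pad [[668.8 133.6  42.5]]
11.6583 [675.12991166 -95.25507188 160.152648  ]
```

View pics/w2.png

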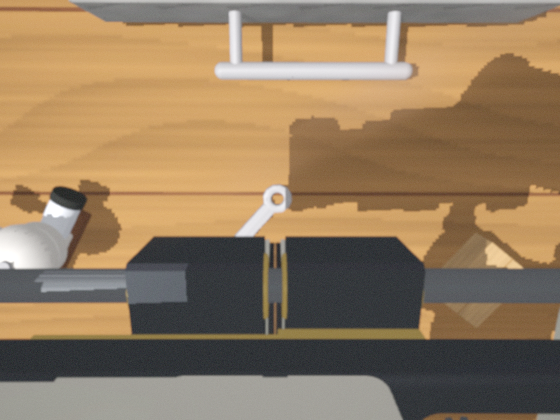

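The wrist view shows the eye's hole at (277,199), and the scene depth puts the lever back at rest (42.5 mm high). I compute the eye's position from this view and go down in two steps.

Run:
```python
from h import *
import pickle
w=pickle.load(open("w2.pkl","rb"))
e=at_z(w,[(277,199)],6)[0]; print("eye wrist",e.round(1), "ring depth",at_depth(w,[(265,205),(245,231)]).round(1).tolist())
x,y=np.mean([[674.3,-98.5],[675.6,-93.5],e[:2],e[:2]],0); print(x,y)
arm.servo_line([x,y,75],rate=100); arm.wait(.2)
d=imaging.get_image("wrist"); save(d,"w3.png"); pickle.dump(d,open("w3.pkl","wb")); print(sensors.observe()["tcp_pos"])
```

```text
eye wrist [674.5 -96.3   6. ] ring depth [[669.3, -86.4, 5.5], [646.7, -69.5, 5.4]]
674.7223685130417 -96.1456120859402
[674.97822522 -96.1683279   75.64009601]
```

View pics/w3.png

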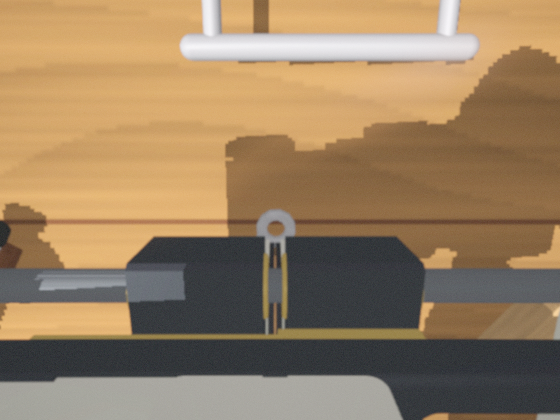

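The eye's hole is now at (276,228), centred ahead of the finger joint. I recompute from that, go down to 20 mm above the eye, hold and hand in.

Run:
```python
from h import *
import pickle
w=pickle.load(open("w3.pkl","rb"))
e=at_z(w,[(276,228)],6)[0]; print(e.round(1))
x,y=np.mean([[674.7,-96.1],e[:2]],0)
assert np.hypot(x-674.7,y+96.1)<3
arm.servo_line([x,y,45],rate=40); arm.wait(3)
s=sensors.observe(); print(s["time"],s["tcp_pos"],s["contact_force"])
print(arm.job_done())
```

```text
[675.7 -96.6   6. ]
16.8083 [675.21204617 -96.34017805  44.98957029] [-0.24247911 -0.05638514  0.55759696]
the job is handed in; nothing more can be done
None
```

I pressed the bell lever to an estimated 0.34 rad (it rings above 0.28) and it sprang back; the arm then pointed about 20 mm above the long hanger's eye for 3 s and was still pointing when I handed the job in at 16.8 s, but the hand-in returned no verdict.

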